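# Snap the E-clip onto a belt idler's pin with the fork tool

## Robot

A 7-joint arm with a two-finger parallel gripper is mounted at the origin on a cart in front of the work surface, level with it; the furniture and walls round the work are solid. World frame = base frame: x ahead of the robot, y to its left, z up, the work surface at z = 0. Lengths are in m, angles in rad, forces in N, time in s.
With the tool pointing down it reaches from about 0.35 to 0.775 m from the base axis. Payload 3.1 kg.
Tool frame: the origin (TCP) lies at the very end of the fingers, on their centre line; the grasp point (between the pads) lies 19 mm behind it; z points along the fingers, y is the line along which they close (so a half turn about z gives the same grasp; the last joint's range is limited). The gripper opens to 85 mm and grips with 20 to 120 N. Pads are 22 mm wide; open, the fingers measure 114 mm over their backs; the gripper's body (76 mm by 85 mm) begins 54 mm behind the grasp point. The pads swing forward as they close: fully open they stand 13 mm farther back than shut.
Start: joints at [1.108, 0.311, 0.014, 1.512, -0.004, 1.319, -0.027], TCP at [0.225, -0.502, 0.231] pointing down, gripper open.
Joint ranges: [-2.7, 2.7], [-0.3, 1.91], [-1.27, 1.3], [0.12, 2.57], [-1.44, 4.58], [0.2, 2.03], [-3.05, 3.05]. Speed limits (rad/s): [2.79, 2.79, 3.14, 3.14, 3.14, 3.14, 3.14].

## Interface

Orientations are given as a unit quaternion [x, y, z, w].
In Python, from plant import readout, vision, robot gives the robot as it stands. The module is installed in compiled form; this text tells all that it offers.
- The arm moves only by the shell command python3 -m jog 'ROWS'. ROWS is JSON, a list of rows, each an object of numbers: "rx", "ry", "rz": the turn, a rotation vector about the tool's x, y, z in degrees; "tx", "ty", "tz": the shift along the tool's x, y, z in mm; "gripper": the closure in counts, from 0 (fully open) to 255 (shut). A call has exactly 8 rows; each row is the pose to reach, as a shift and turn from the pose commanded when the call began, along the tool's axes at that moment; what a row does not reach only later rows make up. A row lasts 1/8 s, in which the tool goes at most 62.5 mm and 10.7 degrees, less where a joint would pass 70% of its speed; a pose out of reach is approached as far as the arm can. A call with a gripper value outside its range is refused whole. The fingers move at their own pace and stop on an object; the grip force is fixed at half the most. Time passes only in rows, so rows that repeat a pose let the fingers close, or fill a call up. It gives the time, the measured TCP pose, the force, the opening and the grip force at its end, in the units of the state.
- readout.get_state(): the state, without advancing time (a new reading comes with each control period).
- vision.camera(name): name is "side" or "top" or "wrist"; returns the picture (400x640x3 uint8, red, green, blue); there is no depth.
- vision.calibration(name): a dict with "intrinsics" (3x3 intrinsics, pixels), "k1" (the pictures are not rectified: a ray, as slopes to the right and down, at radius r is drawn at 1 + k1 r^2 times it, then the intrinsics apply), "extrinsics" (4x4, takes a point from camera to world coordinates); the wrist camera has in their place "hand_eye" (4x4, takes a point from camera to tool coordinates, whose origin is the TCP and whose axes are the flange's). Camera axes: x right, y down, z forward; pixel columns grow to the right and rows downward; lengths in m; the calibration is good to about 2 mm. A picture is of the moment at which its call begins: read the wrist's pose just before it. calibration takes no time and is no camera call.
- robot.hand_in(): hands the job in; it is judged then, once.
The state is a dict: "clock": time; "qpos": joint angles; "joint_vel": joint speeds; "joint_efforts": joint torques, N m; "position": TCP position; "ee_rot": TCP orientation; "contact_force": force on the tool from outside, world axes, zero at the start; "torque": the same for the moment, N m; "gripper_width": opening from 0.0 (shut) to 1.0 (fully open); "grip_force": force on a finger pad.
Only numpy, scipy, OpenCV 4.12 (cv2) and the standard library are available. Lean on these libraries where they do the work, as an engineer would, in place of code of your own. Each camera call takes 0.05 s, during which the arm holds its last target. There are 200 camera calls.

## Task

The belt tensioner on the bench is being put back together: its white idler pulley is on the pin and the blue E-clip that keeps it there lies loose on the pulley, mouth towards the pin. Take the fork tool, nest its fork against the clip's back and push the clip sideways, feeling your way, until it snaps fully home in the pin's groove; the slide under the pin is unlocked and will give way before it takes the load, and neither clip nor tensioner may ever be pressed with more than 25 N, nor the clip touched with anything but the tool. Then lay the tool down flat on the worktop, clear of the tensioner, and leave the other things on the bench where they are.

Things in the scene. Friction and masses are not known exactly. Their poses are not given: they have to be found in the camera images.
- fork_tool: E-clip fork tool lying on the worktop: black bar handle, orange end cap, flat steel shank, fork head with curved notch. Origin under the handle at the grip point and balance point; x runs to the fork, z up. Handle 22 wide, 26 tall, x -62 to 40; shank 16 wide to x=72. Shank and fork are 5 thick, z 10.5 to 15.5, so the handle hangs 10.5 below them. 0.13 to 0.21 kg.
- fork_seat (a point): where the centre of a clip nested in the fork's notch lies: 94 mm ahead of the tool's origin along tool x, 13 mm above its underside. The notch is an arc of 22 mm radius about this point, prong tips at tool x=77, y=+-14; head 36 wide. Axes as the tool's.
- clip: blue acetal E-clip, 44 outer diameter, 6 thick, lying flat on the pulley, slippery, 0.09 kg. Origin at its centre on the underside; x points out of its open mouth, closed back at x=-22, z up. Three inner teeth: one at the back, one on each springy arm (gap 16), which must spread to pass the 20 mm groove. Starts 15 to 20 mm short of home, up to 2.5 mm off line and 0.12 rad askew.
- clip_centre (a point): centre of the clip on its underside (its origin), axes as the clip's; coincides with point groove when home. Felt at the tool, the push first drags the slide along (4 to 6 N), climbs to 9 to 16 N once the slide is on its stop, drops off as the clip snaps in, then climbs again steeply, several N per mm.
- groove (a point): on the pin's axis, level with the pulley's top face (60 mm above the worktop), which is the lower edge of the groove. x is the direction to push the clip, along the slide and away from the robot; z up. Groove 20 diameter, 8.4 high; above it the pin's end is 26 in diameter, its top 80 mm above the worktop. Moves with the slide.
- tensioner: belt tensioner, fixed: grey base plate (x -58 to 112, 92 wide, 10 high), two cross blocks 37 high, two rods, an aluminium slide block on them and on it the white pulley, 84 diameter, 42 to 60 mm high, with its pin. Origin on the worktop, x along the rods. The unlocked slide and pin start at x=0 and give way along +x by 8 to 40 mm, to an adjustable stop with rubber buffers.
- gasket_ring: red silicone gasket ring, 92 diameter, 8 thick, a bystander; origin at the centre of its underside.
- tri_clamp: steel pipe clamp with wing nut lying flat, 68x98x14, a bystander; origin at the centre of its underside.
- sachet: white filled sachet with an orange label, 105x75x20, a bystander; origin at the centre of its underside.
- spanner: steel combination spanner, 163 long, 6 thick, a bystander; origin at the centre of its underside.
- hex_key: black L-shaped hex key, 115 long, 8 thick, a bystander; origin at the centre of its underside.

How it is judged:
On the way, in this order (a step that is already met when the one before it is completed fails the run):
1. the fork tool is picked up (height (world z) of fork_tool above 0.03 m), for 0.2 s.
2. the fork pushes on the clip while it is still short of home (contact force between fork_tool and clip above 2 N and horizontal distance between clip_centre and groove above 0.006 m).
3. the clip has snapped home in the groove (horizontal distance between clip_centre and groove below 0.002 m and z of clip_centre in the frame of groove between -0.002 and 0.003 m and angle between clip's own z axis and vertical below 0.12 rad), for 0.2 s.
At the end, for the whole second after the job is handed in: The clip sits home in the groove (its centre within 2 mm of the pin's axis, flat on the pulley under the pin's end) and the fork tool lies flat and still on the worktop, touching neither the clip nor the tensioner (all of step 3 and linear speed of each of clip, fork_tool below 0.01 m/s and height (world z) of fork_tool below 0.03 m and angle between fork_tool's own x axis and vertical between 1.45 and 1.69 rad and contact force between fork_tool and tensioner below 0.1 N and contact force between fork_tool and clip below 0.1 N).
It fails at once if the tool presses on the clip with more than 25 N (contact force between fork_tool and clip above 25 N).
It fails at once if the tool or the robot presses on the tensioner with more than 25 N (contact force between any of fork_tool, the arm, the fingers and tensioner above 25 N).
It fails at once if the robot touches the clip itself (contact force between any of the fingers, the arm and clip above 0.5 N).
It fails at once if another thing on the bench is shifted by more than 20 mm (distance of any of gasket_ring, tri_clamp, sachet, spanner, hex_key from where it was at the start of the episode above 0.02 m).
It also fails if it takes over 54 s, if anything falls off the work surface, if the arm or the gripper's body presses on something with over 40 N, if the wrist force passes 120 N, or if a joint passes its speed limit or range.

## Working session

There is one attempt and no reset: what is moved stays moved. The work goes in short steps, Python scripts to look and compute and a shell command to move; the robot and the scene stay as the last step left them, time stands still between calls to the robot, and variables do not carry over. Pictures are saved under pics/ and viewed, at most 10 in all, crops included, and the job is handed in when it is done.

```bash
mkdir -p pics
cat > h.py <<'E'
import numpy as np, cv2
from plant import readout, vision, robot
from scipy.spatial.transform import Rotation as R
def cal(n):
    c=vision.calibration(n); K=np.array(c["intrinsics"]);k1=c["k1"]
    if "extrinsics" in c: T=np.array(c["extrinsics"])
    else:
        s=readout.get_state();W=np.eye(4);W[:3,:3]=R.from_quat(s["ee_rot"]).as_matrix();W[:3,3]=s["position"];T=W@np.array(c["hand_eye"])
    return K,k1,T
def rays(c,px):
    K,k1,T=c; px=np.atleast_2d(np.asarray(px,float))
    d=np.c_[px,np.ones(len(px))]@np.linalg.inv(K).T; d=d[:,:2]; u=d.copy()
    for _ in range(20): u=d/(1+k1*(u**2).sum(1,keepdims=True))
    return T[:3,3],np.c_[u,np.ones(len(u))]@T[:3,:3].T
def plane(c,px,z):
    o,d=rays(c,px); return o+d*((z-o[2])/d[:,2])[:,None]
def proj(c,P):
    K,k1,T=c; q=(np.atleast_2d(P)-T[:3,3])@T[:3,:3]; u=q[:,:2]/q[:,2:]
    u=u*(1+k1*(u**2).sum(1,keepdims=True)); return u@K[:2,:2].T+K[:2,2]
def shot(n,f):
    c=cal(n); im=vision.camera(n); cv2.imwrite(f"pics/{f}.png",im[:,:,::-1]); return c,im
E
python3 - <<'E'
from h import *
s=readout.get_state();print(s)
for n in("top","side"):
    c,im=shot(n,n+"0");print(n,c[2].round(3).tolist(),c[0].round(1).tolist(),c[1])
print(vision.calibration("wrist"))
E
```

```text
{'clock': 0.0, 'qpos': array([ 1.10830815,  0.31171211,  0.01400912,  1.51308091, -0.00440201,
        1.31920115, -0.02721728]), 'joint_vel': array([-7.16251079e-04, -1.04318432e-03, -5.65912018e-04, -1.10309325e-03,
       -6.24756399e-05,  1.76183721e-04, -9.97506079e-04]), 'joint_efforts': array([ 3.92421034e-04, -3.79915595e+01,  1.46307573e-01, -2.30591351e+01,
        1.23060597e-02,  1.35513389e-02, -1.20231044e-05]), 'position': array([ 0.22436401, -0.50134416,  0.23021893]), 'ee_rot': array([ 9.77943553e-01,  2.08865993e-01, -2.96259624e-04, -1.14775012e-03]), 'contact_force': array([-0.48598616,  0.21172502, -0.12398298]), 'torque': array([ 0.00182965,  0.00104896, -0.025147  ]), 'grip_force': 0.0, 'gripper_width': 1.0051116380643075}
top [[0.007, -0.997, 0.078, 0.412], [-1.0, -0.008, -0.011, 0.144], [0.011, -0.078, -0.997, 1.174], [0.0, 0.0, 0.0, 1.0]] [[510.5, 0.0, 321.6], [0.0, 510.5, 189.3], [0.0, 0.0, 1.0]] 0.05344917441612711
side [[-0.884, -0.315, 0.346, 0.187], [-0.467, 0.586, -0.662, 0.718], [0.006, -0.747, -0.665, 0.661], [0.0, 0.0, 0.0, 1.0]] [[439.5, 0.0, 323.8], [0.0, 439.5, 204.9], [0.0, 0.0, 1.0]] -0.10498693358039475
{'intrinsics': array([[348.98268534,   0.        , 320.50361441],
       [  0.        , 348.98268534, 203.47257654],
       [  0.        ,   0.        ,   1.        ]]), 'k1': -0.0481537102468706, 'hand_eye': array([[-1.57333957e-04, -9.48995512e-01, -3.15289540e-01,
         8.11658115e-02],
       [ 9.99999755e-01, -3.64305695e-04,  5.97516022e-04,
         7.41369689e-04],
       [-6.81901798e-04, -3.15289369e-01,  9.48995337e-01,
        -1.42851633e-01],
       [ 0.00000000e+00,  0.00000000e+00,  0.00000000e+00,
         1.00000000e+00]])}
```

View pics/top0.png

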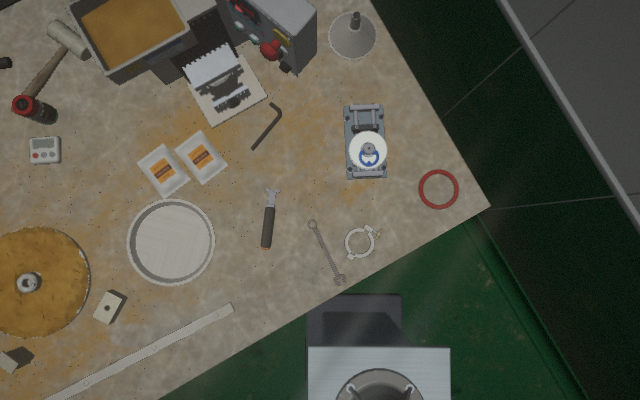

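View pics/side0.png

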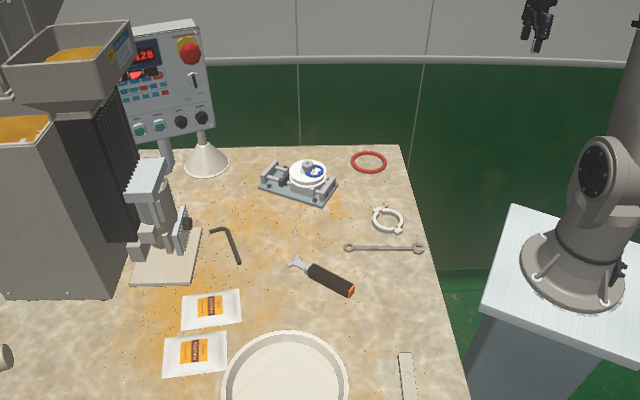

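Top view: the tool lies with its handle at (268,222), end cap (266,246) and fork (272,190); the tensioner is at (366,142) with the blue clip at (369,157) and the pin at (368,148). The side view agrees: clip (315,171), tool (325,276).

Run:
```python
from h import *
im=cv2.imread("pics/top0.png")[:,:,::-1].astype(int);c=cal("top")
r,g,b=im[...,0],im[...,1],im[...,2]
def sub(m,x0,x1,y0,y1):
    k=np.zeros_like(m);k[y0:y1,x0:x1]=m[y0:y1,x0:x1];ys,xs=np.nonzero(k);return np.c_[xs,ys].astype(float)
h=sub((r<80)&(g<80)&(b<80),255,285,200,255)
P=plane(c,h,0.026)[:,:2]
rect=cv2.minAreaRect((P*1000).astype(np.float32));print("handle",len(h),rect,P.mean(0))
cap=sub((r>150)&(g<130)&(b<90)&(r-g>50),255,285,235,260);print("cap",len(cap),plane(c,cap.mean(0),.013) if len(cap) else 0)
u,s,v=np.linalg.svd(P-P.mean(0));print("dir",v[0],s)
bl=sub((b-r>50),340,395,130,185);Q=plane(c,bl,.066);print("clip",len(bl),Q.mean(0),Q.min(0),Q.max(0),"px",bl.mean(0))
wh=sub((r>200)&(g>200)&(b>200),340,395,125,185);Q=plane(c,wh,.06);print("pulley",len(wh),(Q.min(0)+Q.max(0))/2,np.ptp(Q,axis=0), cv2.minEnclosingCircle((Q[:,:2]*1000).astype(np.float32)))
crop=im[90:195,320:420].astype(np.uint8);crop2=im[175:260,240:300].astype(np.uint8)
a=cv2.resize(crop,None,fx=5,fy=5,interpolation=2);d=cv2.resize(crop2,(300,425),interpolation=2)
o=np.zeros((525,800,3),np.uint8);o[:,:500]=a;o[:425,500:]=d
cv2.imwrite("pics/c1.png",o[:,:,::-1])
```

```text
handle 406 ((416.1949157714844, 252.3211669921875), (22.646833419799805, 90.61563873291016), 83.61983489990234) [0.41620189 0.25229844]
cap 5 [[0.3682325  0.25882635 0.013     ]]
dir [-0.9943906   0.10577017] [0.51965039 0.13079913]
clip 103 [0.56590145 0.03040853 0.066     ] [0.55199611 0.00981753 0.066     ] [0.58307925 0.05142359 0.066     ] px [368.59223301 158.7184466 ]Traceback (most recent call last):
  File "<stdin>", line 12, in <module>
    return umr_minimum(a, axis, None, out, keepdims, initial, where)
ValueError: zero-size array to reduction operation minimum which has no identity
```

```bash
cat >> h.py <<'E'
def go(x,y,z,yaw):
    "tool-frame shift (mm) and turn (deg) to TCP at x,y,z pointing down, tool x at yaw deg"
    s=readout.get_state();A=R.from_quat(s["ee_rot"])
    t=A.inv().apply(np.array([x,y,z])-s["position"])*1000
    B=R.from_euler("z",yaw,degrees=True)*R.from_euler("x",180,degrees=True)
    print("t",t.round(1),"r",(A.inv()*B).as_rotvec(degrees=True).round(2))
E
python3 - <<'E'
from h import *
go(.42,-.10,.24,-6.2);go(.42,.2517,.15,-6.2)
E
```

```text
t [ 342.5 -286.5   -9.1] r [-0.12  0.04 30.31]
t [ 486.2 -607.3   81.6] r [-0.12  0.04 30.31]
```

```bash
python3 -m jog '[{"tx":43,"ty":-36,"tz":-1,"rz":4},{"tx":86,"ty":-72,"tz":-2,"rz":8},{"tx":129,"ty":-108,"tz":-3,"rz":12},{"tx":172,"ty":-143,"tz":-5,"rz":16},{"tx":215,"ty":-179,"tz":-6,"rz":20},{"tx":257,"ty":-215,"tz":-7,"rz":24},{"tx":300,"ty":-251,"tz":-8,"rz":28},{"tx":342,"ty":-286,"tz":-9,"rz":30.3}]'; python3 -c "
from h import *
go(.42,.2517,.15,-6.2)"
```

```text
t [ 486.2 -607.3   81.6] r [-0.12  0.04 30.31]invalid input
```

```bash
python3 -m jog '[{"rx":0,"ry":0,"rz":4,"tx":43,"ty":-36,"tz":-1,"gripper":0},{"rx":0,"ry":0,"rz":8,"tx":86,"ty":-72,"tz":-2,"gripper":0},{"rx":0,"ry":0,"rz":12,"tx":129,"ty":-108,"tz":-3,"gripper":0},{"rx":0,"ry":0,"rz":16,"tx":172,"ty":-143,"tz":-5,"gripper":0},{"rx":0,"ry":0,"rz":20,"tx":215,"ty":-179,"tz":-6,"gripper":0},{"rx":0,"ry":0,"rz":24,"tx":257,"ty":-215,"tz":-7,"gripper":0},{"rx":0,"ry":0,"rz":28,"tx":300,"ty":-251,"tz":-8,"gripper":0},{"rx":0,"ry":0,"rz":30.3,"tx":342,"ty":-286,"tz":-9,"gripper":0}]'; python3 -c "
from h import *
go(.42,.2517,.15,-6.2)"
```

```text
clock: 1.1
position: [0.4202, -0.0995, 0.2401]
ee_rot: [0.999, -0.055, -0.0, 0.0]
contact_force: [0.9, -1.3, 0.3]
gripper_width: 1.001
grip_force: 0.0
t [ -38.6 -349.1   90. ] r [ 0.01  0.01 -0.07]
```

```bash
python3 -m jog '[{"rx":0,"ry":0,"rz":0,"tx":-5,"ty":-50,"tz":0,"gripper":0},{"rx":0,"ry":0,"rz":0,"tx":-10,"ty":-100,"tz":10,"gripper":0},{"rx":0,"ry":0,"rz":0,"tx":-15,"ty":-150,"tz":25,"gripper":0},{"rx":0,"ry":0,"rz":0,"tx":-20,"ty":-200,"tz":40,"gripper":0},{"rx":0,"ry":0,"rz":0,"tx":-26,"ty":-250,"tz":60,"gripper":0},{"rx":0,"ry":0,"rz":0,"tx":-32,"ty":-300,"tz":78,"gripper":0},{"rx":0,"ry":0,"rz":0,"tx":-38,"ty":-349,"tz":90,"gripper":0},{"rx":0,"ry":0,"rz":0,"tx":-38,"ty":-349,"tz":90,"gripper":0}]'
python3 - <<'E'
from h import *
c,im=shot("wrist","w1");im=im.astype(int)
print(proj(c,[[.4217,.2517,.026]]))
E
```

```text
clock: 2.1
position: [0.4171, 0.2544, 0.1491]
ee_rot: [0.999, -0.05, -0.002, -0.001]
contact_force: [0.2, -0.7, 0.3]
gripper_width: 0.999
grip_force: 0.0
[[322.76794954 189.01453619]]
```

View pics/w1.png

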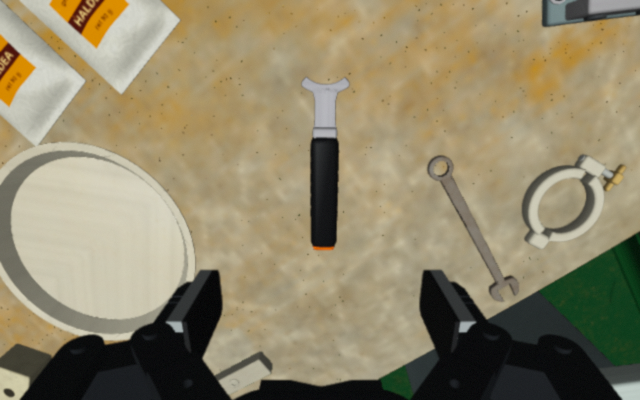

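The wrist view shows the handle from (325,138) to the orange cap at (323,249), and the fork tips near (305,80) and (347,82).

Run:
```python
from h import *
im=cv2.imread("pics/w1.png")[:,:,::-1].astype(int);c=cal("wrist")
r,g,b=im[...,0],im[...,1],im[...,2]
k=np.zeros(r.shape,bool);k[128:262,295:350]=((r<75)&(g<75)&(b<75))[128:262,295:350]
ys,xs=np.nonzero(k);P=plane(c,np.c_[xs,ys],.026)[:,:2]
print(cv2.minAreaRect((P*1000).astype(np.float32)),P.mean(0))
u,s,v=np.linalg.svd(P-P.mean(0));print(v[0])
o=np.argwhere((r-b>110)&(k.cumsum(0)>0))[:,::-1];o=o[(abs(o[:,0]-323)<20)&(o[:,1]<262)&(o[:,1]>240)];print(o.mean(0),o.min(0),o.max(0))
print("front",plane(c,[324.5,138],.026),"back",plane(c,[323,249],.013),"tips",plane(c,[[305,80],[347,82]],.0155))
```

```text
((418.2257995605469, 247.94125366210938), (20.70962142944336, 90.0128173828125), 83.58879089355469) [0.4206936  0.24790621]
[-0.99386629  0.11058842]
[322.85483871 247.93548387] [313 246] [333 249]
front [[0.4628946  0.24305068 0.026     ]] back [[0.36448869 0.25407335 0.013     ]] tips [[0.50618904 0.25330554 0.0155    ]
 [0.50151887 0.22202865 0.0155    ]]
```

```bash
python3 -c "
from h import *
s=readout.get_state();print(s['position'],s['contact_force']);go(.4245,.2475,.004,-6.3)"
```

```text
[0.41836272 0.25146709 0.14940005] [-0.2472744  -0.21152848  0.20505041]
t [  6.9   3.3 145.4] r [0.01 0.14 0.39]
```

```bash
python3 -m jog '[{"rx":0,"ry":0,"rz":0.4,"tx":6,"ty":1,"tz":30,"gripper":0},{"rx":0,"ry":0,"rz":0.4,"tx":6,"ty":1,"tz":60,"gripper":0},{"rx":0,"ry":0,"rz":0.4,"tx":6,"ty":1,"tz":90,"gripper":0},{"rx":0,"ry":0,"rz":0.4,"tx":6,"ty":1,"tz":115,"gripper":0},{"rx":0,"ry":0,"rz":0.4,"tx":6,"ty":1,"tz":132,"gripper":0},{"rx":0,"ry":0,"rz":0.4,"tx":6,"ty":1,"tz":140,"gripper":0},{"rx":0,"ry":0,"rz":0.4,"tx":6,"ty":1,"tz":144,"gripper":0},{"rx":0,"ry":0,"rz":0.4,"tx":6,"ty":1,"tz":145,"gripper":0}]'
python3 -m jog '[{"rx":0,"ry":0,"rz":0,"tx":0,"ty":0,"tz":0,"gripper":60},{"rx":0,"ry":0,"rz":0,"tx":0,"ty":0,"tz":0,"gripper":120},{"rx":0,"ry":0,"rz":0,"tx":0,"ty":0,"tz":0,"gripper":160},{"rx":0,"ry":0,"rz":0,"tx":0,"ty":0,"tz":0,"gripper":255},{"rx":0,"ry":0,"rz":0,"tx":0,"ty":0,"tz":0,"gripper":255},{"rx":0,"ry":0,"rz":0,"tx":0,"ty":0,"tz":0,"gripper":255},{"rx":0,"ry":0,"rz":0,"tx":0,"ty":0,"tz":0,"gripper":255},{"rx":0,"ry":0,"rz":0,"tx":0,"ty":0,"tz":0,"gripper":255}]'
```

```text
clock: 3.15
position: [0.4262, 0.2484, 0.0057]
ee_rot: [0.998, -0.057, 0.001, -0.0]
contact_force: [-0.1, 0.4, 0.0]
gripper_width: 0.999
grip_force: 0.0
clock: 4.15
position: [0.4261, 0.2488, 0.0058]
ee_rot: [0.998, -0.057, 0.001, -0.0]
contact_force: [-0.8, 0.1, 4.8]
gripper_width: 0.244
grip_force: 60.5
```

```bash
python3 -m jog '[{"rx":0,"ry":0,"rz":0,"tx":0,"ty":0,"tz":-10,"gripper":255},{"rx":0,"ry":0,"rz":0,"tx":0,"ty":0,"tz":-30,"gripper":255},{"rx":0,"ry":0,"rz":0,"tx":0,"ty":0,"tz":-55,"gripper":255},{"rx":0,"ry":0,"rz":0,"tx":0,"ty":0,"tz":-85,"gripper":255},{"rx":0,"ry":0,"rz":0,"tx":0,"ty":0,"tz":-110,"gripper":255},{"rx":0,"ry":0,"rz":0,"tx":0,"ty":0,"tz":-120,"gripper":255},{"rx":0,"ry":0,"rz":0,"tx":0,"ty":0,"tz":-120,"gripper":255},{"rx":0,"ry":0,"rz":0,"tx":0,"ty":0,"tz":-120,"gripper":255}]'
python3 -c "
from h import *
go(.43,.03,.13,0)"
```

```text
clock: 5.15
position: [0.4249, 0.2474, 0.1241]
ee_rot: [0.998, -0.057, -0.001, 0.001]
contact_force: [-0.1, -0.0, -1.1]
gripper_width: 0.245
grip_force: 59.8
t [ 30.1 215.4  -5.6] r [ 0.09  0.13 -6.59]
```

```bash
python3 -m jog '[{"rx":0,"ry":0,"rz":-1,"tx":3,"ty":15,"tz":-1,"gripper":255},{"rx":0,"ry":0,"rz":-2,"tx":8,"ty":55,"tz":-3,"gripper":255},{"rx":0,"ry":0,"rz":-3,"tx":14,"ty":100,"tz":-5,"gripper":255},{"rx":0,"ry":0,"rz":-4,"tx":20,"ty":145,"tz":-5,"gripper":255},{"rx":0,"ry":0,"rz":-5.5,"tx":26,"ty":185,"tz":-5,"gripper":255},{"rx":0,"ry":0,"rz":-6.5,"tx":29,"ty":208,"tz":-5,"gripper":255},{"rx":0,"ry":0,"rz":-6.5,"tx":30,"ty":215,"tz":-5,"gripper":255},{"rx":0,"ry":0,"rz":-6.5,"tx":30,"ty":215,"tz":-5,"gripper":255}]'
python3 - <<'E'
from h import *
s=readout.get_state();c,im=shot("wrist","w2");print(s["position"],readout.get_state()["position"])
np.save("w2c.npy",np.array(c[2]))
E
```

```text
clock: 6.15
position: [0.4304, 0.0316, 0.1298]
ee_rot: [1.0, -0.001, -0.001, -0.0]
contact_force: [-0.8, 0.4, -1.8]
gripper_width: 0.242
grip_force: 59.8
[0.43042453 0.03163414 0.12975362] [0.43053511 0.03243066 0.12995757]
```

View pics/w2.png

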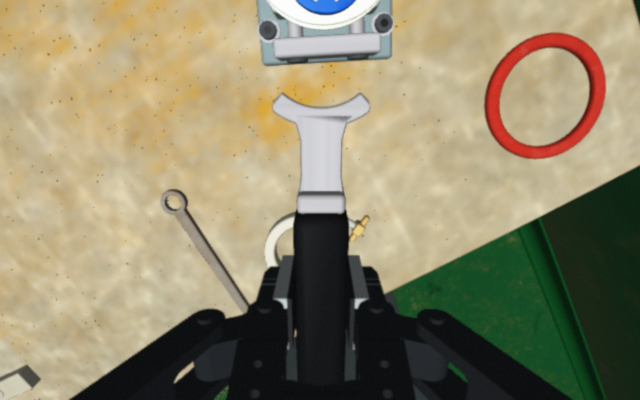

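The tool is held straight, fork tips at (273,100) and (370,100); the clip and pulley are cut off at the top (325,0). I'll go higher and ahead.

```bash
python3 -m jog '[{"rx":0,"ry":0,"rz":0,"tx":5,"ty":0,"tz":-20,"gripper":255},{"rx":0,"ry":0,"rz":0,"tx":12,"ty":0,"tz":-40,"gripper":255},{"rx":0,"ry":0,"rz":0,"tx":20,"ty":0,"tz":-60,"gripper":255},{"rx":0,"ry":0,"rz":0,"tx":30,"ty":0,"tz":-80,"gripper":255},{"rx":0,"ry":0,"rz":0,"tx":40,"ty":0,"tz":-95,"gripper":255},{"rx":0,"ry":0,"rz":0,"tx":45,"ty":0,"tz":-105,"gripper":255},{"rx":0,"ry":0,"rz":0,"tx":45,"ty":0,"tz":-105,"gripper":255},{"rx":0,"ry":0,"rz":0,"tx":45,"ty":0,"tz":-105,"gripper":255}]'
python3 - <<'E'
from h import *
c,im=shot("wrist","w3");np.save("w3c.npy",c[2]);print(readout.get_state()["position"],c[2][:3,3])
cv2.imwrite("pics/w3z.png",cv2.resize(im[0:150,230:420],None,fx=4,fy=4,interpolation=2)[:,:,::-1])
E
```

```text
clock: 7.2
position: [0.475, 0.0314, 0.2345]
ee_rot: [1.0, -0.0, -0.001, 0.0]
contact_force: [-0.9, -0.2, -1.5]
gripper_width: 0.248
grip_force: 59.7
[0.47491747 0.0312497  0.2344593 ] [0.55669948 0.03075052 0.3771836 ]
```

View pics/w3z.png

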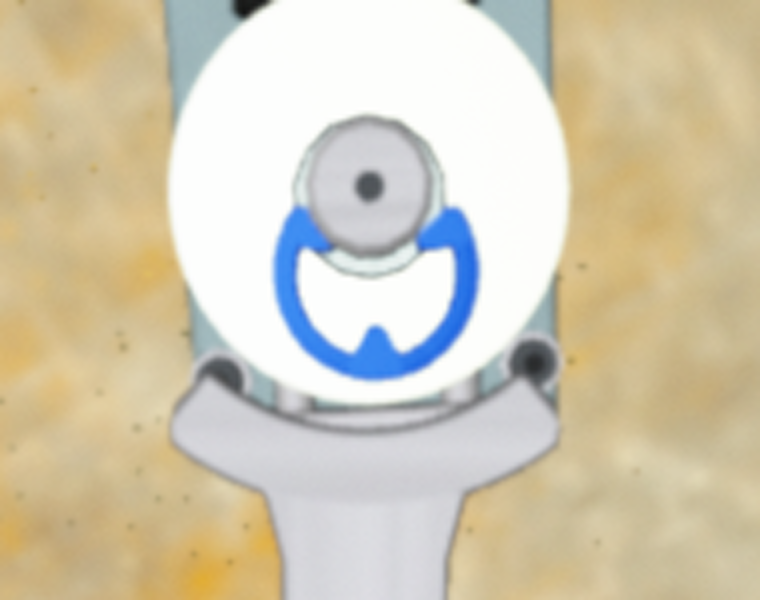

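Run:
```python
from h import *
K,k1,_=cal("wrist");c=(K,k1,np.load("w3c.npy"))
f=lambda p,z:(plane(c,np.array(p,float)/4+[230,0],z)[:,:2]*1000).round(1)
print("pin",f([[370,184]],.080),"pulley lr",f([[169,185],[570,185]],.06))
print("clip",f([[376.5,277.5]],.066),"l r back",f([[274,275],[479,275],[376,380]],.066), "tips",f([[300,208],[455,208]],.066))
print("screws",f([[220,375],[533,360],[245,5]],.037),"plate",f([[166,10],[190,320],[552,10],[556,330]],.01))
for z in(.242,.244,.246):print("fork tips",f([[205,378],[530,380]],z),"outer",f([[172,430],[559,430]],z),"notch",f([[368,432]],z))
im=cv2.imread("pics/top0.png")[:,:,::-1].astype(int);t=cal("top")
h=cv2.inRange(im.astype(np.uint8),(190,190,190),(255,255,255));ys,xs=np.nonzero(h[125:180,340:395]);
print(len(xs)); 
if len(xs)>100: print(cv2.minEnclosingCircle((plane(t,np.c_[xs+340,ys+125],.06)[:,:2]*1000).astype(np.float32)))
```

```text
pin [[588.1  28.9]] pulley lr [[590.2  71. ]
 [590.1 -13.3]]
clip [[571.3  27.5]] l r back [[571.9  48.9]
 [571.8   6. ]
 [550.6  27.5]] tips [[585.   43.3]
 [585.   11.2]]
screws [[551.2  63.7]
 [554.5  -9.4]
 [629.3  56. ]] plate [[634.2  76.7]
 [564.   73.4]
 [634.1 -14.5]
 [561.6 -18.1]]
fork tips [[554.3  45.2]
 [554.1  15. ]] outer [[549.6  48.5]
 [549.5  12.1]] notch [[549.3  30.1]]
fork tips [[554.3  45. ]
 [554.1  15.3]] outer [[549.7  48.2]
 [549.6  12.4]] notch [[549.5  30.1]]
fork tips [[554.3  44.8]
 [554.1  15.5]] outer [[549.8  48. ]
 [549.8  12.7]] notch [[549.6  30.1]]
506
((587.595703125, 31.719417572021484), 39.94645690917969)
```

```bash
python3 -c "
from h import *
go(.4552,.0234,.0565,2.7)"
```

```text
t [-19.4   7.8 178. ] r [ 0.01  0.11 -2.76]
```

```bash
python3 -m jog '[{"rx":0,"ry":0,"rz":-1,"tx":-10,"ty":4,"tz":10,"gripper":255},{"rx":0,"ry":0.1,"rz":-2.7,"tx":-19,"ty":8,"tz":40,"gripper":255},{"rx":0,"ry":0.1,"rz":-2.7,"tx":-19.4,"ty":8,"tz":80,"gripper":255},{"rx":0,"ry":0.1,"rz":-2.7,"tx":-19.4,"ty":8,"tz":120,"gripper":255},{"rx":0,"ry":0.1,"rz":-2.7,"tx":-19.4,"ty":8,"tz":150,"gripper":255},{"rx":0,"ry":0.1,"rz":-2.7,"tx":-19.4,"ty":8,"tz":170,"gripper":255},{"rx":0,"ry":0.1,"rz":-2.7,"tx":-19.4,"ty":8,"tz":176,"gripper":255},{"rx":0,"ry":0.1,"rz":-2.7,"tx":-19.4,"ty":8,"tz":178,"gripper":255}]'
python3 - <<'E'
from h import *
c,im=shot("wrist","w4");np.save("w4c.npy",c[2]);s=readout.get_state();print(s["position"],s["contact_force"]);go(.4552,.0234,.0565,2.7)
cv2.imwrite("pics/w4z.png",cv2.resize(im[0:150,220:420],None,fx=4,fy=4,interpolation=2)[:,:,::-1])
E
```

```text
clock: 8.25
position: [0.4564, 0.0231, 0.0573]
ee_rot: [1.0, 0.023, 0.001, -0.0]
contact_force: [0.3, -0.6, -1.3]
gripper_width: 0.242
grip_force: 59.7
[0.45668391 0.02315115 0.05751102] [-0.09410118 -0.01676787 -0.92640771]
t [-1.5 -0.3  1. ] r [ 0.   -0.13 -0.09]
```

View pics/w4z.png

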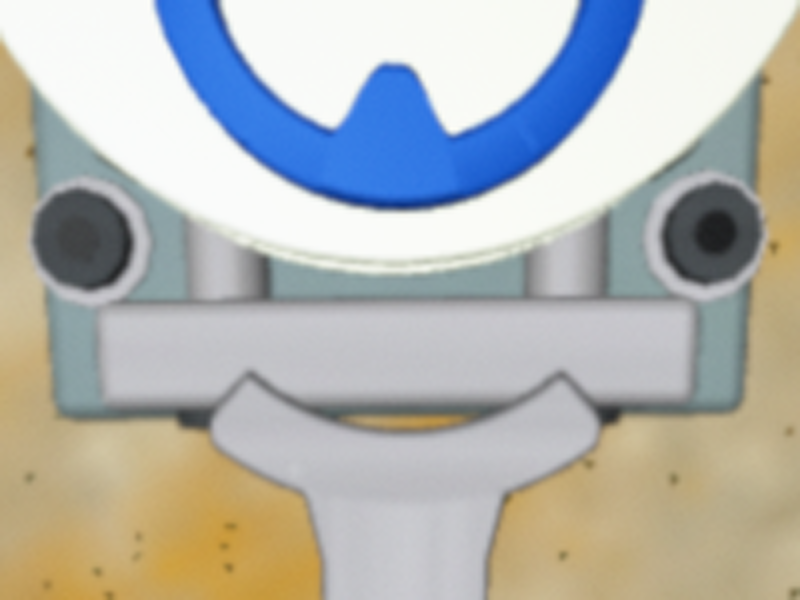

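The fork sits square to the tensioner: tips at (250,372) and (562,372), clip back at (398,208), about 20 mm ahead and 0.5 mm left of the fork. Approach.

```bash
python3 -m jog '[{"rx":0,"ry":0,"rz":0,"tx":2,"ty":-0.5,"tz":0.8,"gripper":255},{"rx":0,"ry":0,"rz":0,"tx":5,"ty":-0.5,"tz":0.8,"gripper":255},{"rx":0,"ry":0,"rz":0,"tx":9,"ty":-0.5,"tz":0.8,"gripper":255},{"rx":0,"ry":0,"rz":0,"tx":12,"ty":-0.5,"tz":0.8,"gripper":255},{"rx":0,"ry":0,"rz":0,"tx":14,"ty":-0.5,"tz":0.8,"gripper":255},{"rx":0,"ry":0,"rz":0,"tx":15,"ty":-0.5,"tz":0.8,"gripper":255},{"rx":0,"ry":0,"rz":0,"tx":16,"ty":-0.5,"tz":0.8,"gripper":255},{"rx":0,"ry":0,"rz":0,"tx":16,"ty":-0.5,"tz":0.8,"gripper":255}]'
python3 -m jog '[{"rx":0,"ry":0,"rz":0,"tx":1,"ty":0,"tz":0,"gripper":255},{"rx":0,"ry":0,"rz":0,"tx":1.5,"ty":0,"tz":0,"gripper":255},{"rx":0,"ry":0,"rz":0,"tx":2,"ty":0,"tz":0,"gripper":255},{"rx":0,"ry":0,"rz":0,"tx":2.5,"ty":0,"tz":0,"gripper":255},{"rx":0,"ry":0,"rz":0,"tx":3,"ty":0,"tz":0,"gripper":255},{"rx":0,"ry":0,"rz":0,"tx":3.5,"ty":0,"tz":0,"gripper":255},{"rx":0,"ry":0,"rz":0,"tx":4,"ty":0,"tz":0,"gripper":255},{"rx":0,"ry":0,"rz":0,"tx":4,"ty":0,"tz":0,"gripper":255}]'
```

```text
clock: 9.3
position: [0.4724, 0.0244, 0.0565]
ee_rot: [1.0, 0.023, 0.001, 0.0]
contact_force: [0.6, 0.3, -1.7]
gripper_width: 0.242
grip_force: 59.7
clock: 10.3
position: [0.4764, 0.0245, 0.0565]
ee_rot: [1.0, 0.023, 0.001, 0.0]
contact_force: [0.4, 0.6, -0.2]
gripper_width: 0.245
grip_force: 59.7
```

```bash
python3 -m jog '[{"rx":0,"ry":0,"rz":0,"tx":0.5,"ty":0,"tz":0,"gripper":255},{"rx":0,"ry":0,"rz":0,"tx":1,"ty":0,"tz":0,"gripper":255},{"rx":0,"ry":0,"rz":0,"tx":1.5,"ty":0,"tz":0,"gripper":255},{"rx":0,"ry":0,"rz":0,"tx":2,"ty":0,"tz":0,"gripper":255},{"rx":0,"ry":0,"rz":0,"tx":2.5,"ty":0,"tz":0,"gripper":255},{"rx":0,"ry":0,"rz":0,"tx":3,"ty":0,"tz":0,"gripper":255},{"rx":0,"ry":0,"rz":0,"tx":3.5,"ty":0,"tz":0,"gripper":255},{"rx":0,"ry":0,"rz":0,"tx":4,"ty":0,"tz":0,"gripper":255}]'
python3 - <<'E'
from h import *
c,im=shot("wrist","w5");print(readout.get_state()["contact_force"])
cv2.imwrite("pics/w5z.png",cv2.resize(im[0:150,220:420],None,fx=4,fy=4,interpolation=2)[:,:,::-1])
E
```

```text
clock: 11.3
position: [0.479, 0.0248, 0.0561]
ee_rot: [1.0, 0.023, -0.001, 0.0]
contact_force: [-4.1, 1.6, -0.4]
gripper_width: 0.241
grip_force: 59.8
[-3.57099351  0.46940426 -0.96784938]
```

View pics/w5z.png

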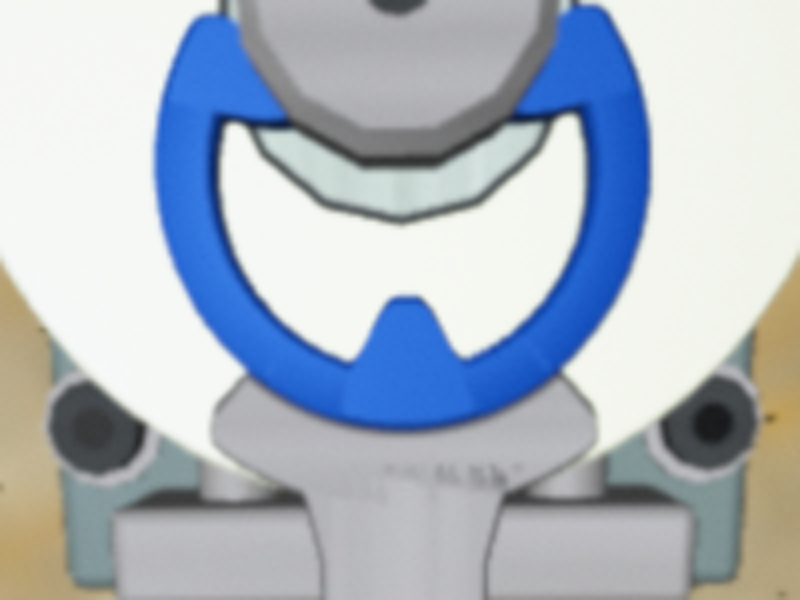

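The clip is nested in the fork, with its back at (405,430) in the notch, and the arms are straddling the pin. About 4 N. Continue pushing.

```bash
python3 -m jog '[{"rx":0,"ry":0,"rz":0,"tx":0.5,"ty":0,"tz":0,"gripper":255},{"rx":0,"ry":0,"rz":0,"tx":1,"ty":0,"tz":0,"gripper":255},{"rx":0,"ry":0,"rz":0,"tx":1.5,"ty":0,"tz":0,"gripper":255},{"rx":0,"ry":0,"rz":0,"tx":2,"ty":0,"tz":0,"gripper":255},{"rx":0,"ry":0,"rz":0,"tx":2.5,"ty":0,"tz":0,"gripper":255},{"rx":0,"ry":0,"rz":0,"tx":3,"ty":0,"tz":0,"gripper":255},{"rx":0,"ry":0,"rz":0,"tx":3.5,"ty":0,"tz":0,"gripper":255},{"rx":0,"ry":0,"rz":0,"tx":4,"ty":0,"tz":0,"gripper":255}]'
```

```text
clock: 12.35
position: [0.4844, 0.0249, 0.0565]
ee_rot: [1.0, 0.023, 0.001, -0.0]
contact_force: [-4.1, 1.3, -2.1]
gripper_width: 0.244
grip_force: 59.6
```

```bash
python3 -m jog '[{"rx":0,"ry":0,"rz":0,"tx":0.5,"ty":0,"tz":0,"gripper":255},{"rx":0,"ry":0,"rz":0,"tx":1,"ty":0,"tz":0,"gripper":255},{"rx":0,"ry":0,"rz":0,"tx":1.5,"ty":0,"tz":0,"gripper":255},{"rx":0,"ry":0,"rz":0,"tx":2,"ty":0,"tz":0,"gripper":255},{"rx":0,"ry":0,"rz":0,"tx":2.5,"ty":0,"tz":0,"gripper":255},{"rx":0,"ry":0,"rz":0,"tx":3,"ty":0,"tz":0,"gripper":255},{"rx":0,"ry":0,"rz":0,"tx":3.5,"ty":0,"tz":0,"gripper":255},{"rx":0,"ry":0,"rz":0,"tx":4,"ty":0,"tz":0,"gripper":255}]'
```

```text
clock: 13.35
position: [0.4884, 0.0251, 0.0565]
ee_rot: [1.0, 0.023, 0.001, 0.0]
contact_force: [-4.0, 2.3, -1.9]
gripper_width: 0.241
grip_force: 59.6
```

```bash
python3 -m jog '[{"rx":0,"ry":0,"rz":0,"tx":0.5,"ty":0,"tz":0,"gripper":255},{"rx":0,"ry":0,"rz":0,"tx":1,"ty":0,"tz":0,"gripper":255},{"rx":0,"ry":0,"rz":0,"tx":1.5,"ty":0,"tz":0,"gripper":255},{"rx":0,"ry":0,"rz":0,"tx":2,"ty":0,"tz":0,"gripper":255},{"rx":0,"ry":0,"rz":0,"tx":2.5,"ty":0,"tz":0,"gripper":255},{"rx":0,"ry":0,"rz":0,"tx":3,"ty":0,"tz":0,"gripper":255},{"rx":0,"ry":0,"rz":0,"tx":3.5,"ty":0,"tz":0,"gripper":255},{"rx":0,"ry":0,"rz":0,"tx":4,"ty":0,"tz":0,"gripper":255}]'
```

```text
clock: 14.35
position: [0.4921, 0.0252, 0.0565]
ee_rot: [1.0, 0.023, 0.001, 0.0]
contact_force: [-4.7, 2.3, -1.7]
gripper_width: 0.243
grip_force: 59.7
```

```bash
python3 -m jog '[{"rx":0,"ry":0,"rz":0,"tx":0.5,"ty":0,"tz":0,"gripper":255},{"rx":0,"ry":0,"rz":0,"tx":1,"ty":0,"tz":0,"gripper":255},{"rx":0,"ry":0,"rz":0,"tx":1.5,"ty":0,"tz":0,"gripper":255},{"rx":0,"ry":0,"rz":0,"tx":2,"ty":0,"tz":0,"gripper":255},{"rx":0,"ry":0,"rz":0,"tx":2.5,"ty":0,"tz":0,"gripper":255},{"rx":0,"ry":0,"rz":0,"tx":3,"ty":0,"tz":0,"gripper":255},{"rx":0,"ry":0,"rz":0,"tx":3.5,"ty":0,"tz":0,"gripper":255},{"rx":0,"ry":0,"rz":0,"tx":4,"ty":0,"tz":0,"gripper":255}]'
```

```text
clock: 15.35
position: [0.493, 0.0253, 0.0557]
ee_rot: [1.0, 0.023, -0.003, 0.0]
contact_force: [-9.5, 1.8, 1.1]
gripper_width: 0.239
grip_force: 59.9
```

```bash
python3 -m jog '[{"rx":0,"ry":0,"rz":0,"tx":0.3,"ty":0,"tz":0,"gripper":255},{"rx":0,"ry":0,"rz":0,"tx":0.6,"ty":0,"tz":0,"gripper":255},{"rx":0,"ry":0,"rz":0,"tx":0.9,"ty":0,"tz":0,"gripper":255},{"rx":0,"ry":0,"rz":0,"tx":1.2,"ty":0,"tz":0,"gripper":255},{"rx":0,"ry":0,"rz":0,"tx":1.5,"ty":0,"tz":0,"gripper":255},{"rx":0,"ry":0,"rz":0,"tx":1.8,"ty":0,"tz":0,"gripper":255},{"rx":0,"ry":0,"rz":0,"tx":2,"ty":0,"tz":0,"gripper":255},{"rx":0,"ry":0,"rz":0,"tx":2,"ty":0,"tz":0,"gripper":255}]'
```

```text
clock: 16.35
position: [0.4939, 0.0254, 0.0556]
ee_rot: [1.0, 0.023, -0.004, 0.001]
contact_force: [-11.4, 0.9, 2.6]
gripper_width: 0.241
grip_force: 60.2
```

```bash
python3 -m jog '[{"rx":0,"ry":0,"rz":0,"tx":0.3,"ty":0,"tz":-0.3,"gripper":255},{"rx":0,"ry":0,"rz":0,"tx":0.6,"ty":0,"tz":-0.7,"gripper":255},{"rx":0,"ry":0,"rz":0,"tx":0.9,"ty":0,"tz":-0.7,"gripper":255},{"rx":0,"ry":0,"rz":0,"tx":1.2,"ty":0,"tz":-0.7,"gripper":255},{"rx":0,"ry":0,"rz":0,"tx":1.5,"ty":0,"tz":-0.7,"gripper":255},{"rx":0,"ry":0,"rz":0,"tx":1.8,"ty":0,"tz":-0.7,"gripper":255},{"rx":0,"ry":0,"rz":0,"tx":2,"ty":0,"tz":-0.7,"gripper":255},{"rx":0,"ry":0,"rz":0,"tx":2,"ty":0,"tz":-0.7,"gripper":255}]'
```

```text
clock: 17.35
position: [0.4943, 0.0254, 0.0558]
ee_rot: [1.0, 0.023, -0.005, 0.001]
contact_force: [-14.1, 1.7, 3.0]
gripper_width: 0.241
grip_force: 60.2
```

The hand is tipping slightly under load (fork nose down, about 10 mrad); I'll correct the pitch while pushing on.

```bash
python3 -m jog '[{"rx":0,"ry":0.3,"rz":0,"tx":0,"ty":0,"tz":-0.2,"gripper":255},{"rx":0,"ry":0.6,"rz":0,"tx":0,"ty":0,"tz":-0.4,"gripper":255},{"rx":0,"ry":0.6,"rz":0,"tx":0.3,"ty":0,"tz":-0.4,"gripper":255},{"rx":0,"ry":0.6,"rz":0,"tx":0.6,"ty":0,"tz":-0.4,"gripper":255},{"rx":0,"ry":0.6,"rz":0,"tx":0.9,"ty":0,"tz":-0.4,"gripper":255},{"rx":0,"ry":0.6,"rz":0,"tx":1.2,"ty":0,"tz":-0.4,"gripper":255},{"rx":0,"ry":0.6,"rz":0,"tx":1.5,"ty":0,"tz":-0.4,"gripper":255},{"rx":0,"ry":0.6,"rz":0,"tx":1.5,"ty":0,"tz":-0.4,"gripper":255}]'
```

```text
clock: 18.35
position: [0.4958, 0.0255, 0.0556]
ee_rot: [1.0, 0.023, -0.0, 0.0]
contact_force: [-11.7, 1.6, -2.1]
gripper_width: 0.242
grip_force: 59.7
```

```bash
python3 -m jog '[{"rx":0,"ry":0,"rz":0,"tx":0.3,"ty":0,"tz":-0.3,"gripper":255},{"rx":0,"ry":0,"rz":0,"tx":0.6,"ty":0,"tz":-0.3,"gripper":255},{"rx":0,"ry":0,"rz":0,"tx":0.9,"ty":0,"tz":-0.3,"gripper":255},{"rx":0,"ry":0.1,"rz":0,"tx":1.2,"ty":0,"tz":-0.3,"gripper":255},{"rx":0,"ry":0.1,"rz":0,"tx":1.5,"ty":0,"tz":-0.3,"gripper":255},{"rx":0,"ry":0.1,"rz":0,"tx":1.8,"ty":0,"tz":-0.3,"gripper":255},{"rx":0,"ry":0.1,"rz":0,"tx":2,"ty":0,"tz":-0.3,"gripper":255},{"rx":0,"ry":0.1,"rz":0,"tx":2,"ty":0,"tz":-0.3,"gripper":255}]'
```

```text
clock: 19.35
position: [0.5047, 0.0257, 0.0584]
ee_rot: [1.0, 0.023, 0.008, -0.0]
contact_force: [-2.6, 0.2, -1.7]
gripper_width: 0.239
grip_force: 59.7
```

Run:
```python
from h import *
c,im=shot("wrist","w6");np.save("w6c.npy",c[2]);s=readout.get_state();print(s["contact_force"],s["position"],s["ee_rot"])
cv2.imwrite("pics/w6z.png",cv2.resize(im[0:150,220:420],None,fx=4,fy=4,interpolation=2)[:,:,::-1])
```

```text
[-2.90014787  0.50524722 -0.7186479 ] [0.50465675 0.02565629 0.05835982] [ 9.99712934e-01  2.26549401e-02  7.79700549e-03 -1.02662860e-04]
```

View pics/w6z.png

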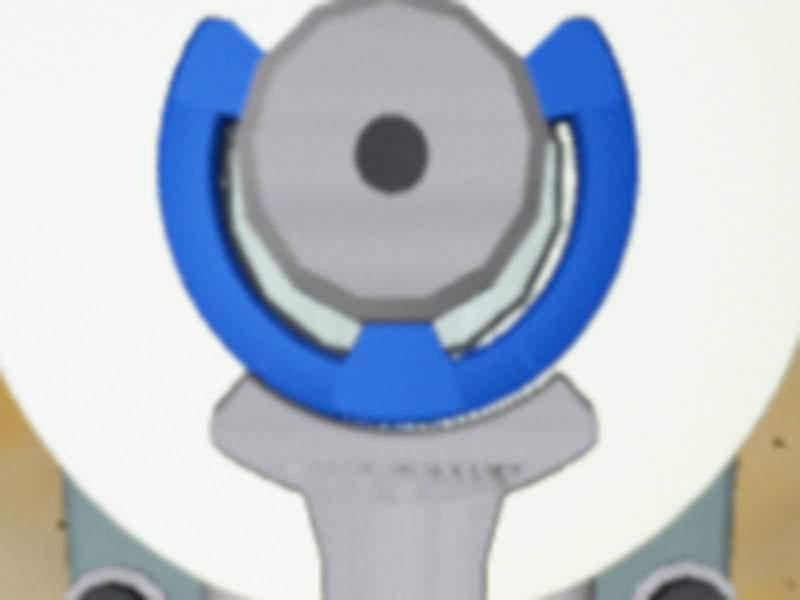

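The clip has snapped around the pin: back at (398,425) in the notch, tooth under the pin's end. I'll level the fork and push until the force climbs, to confirm it's seated.

```bash
python3 -m jog '[{"rx":0,"ry":-0.3,"rz":0,"tx":0,"ty":0,"tz":0.5,"gripper":255},{"rx":0,"ry":-0.6,"rz":0,"tx":0,"ty":0,"tz":1,"gripper":255},{"rx":0,"ry":-0.6,"rz":0,"tx":0.3,"ty":0,"tz":1,"gripper":255},{"rx":0,"ry":-0.6,"rz":0,"tx":0.6,"ty":0,"tz":1,"gripper":255},{"rx":0,"ry":-0.6,"rz":0,"tx":0.9,"ty":0,"tz":1,"gripper":255},{"rx":0,"ry":-0.6,"rz":0,"tx":1.2,"ty":0,"tz":1,"gripper":255},{"rx":0,"ry":-0.6,"rz":0,"tx":1.5,"ty":0,"tz":1,"gripper":255},{"rx":0,"ry":-0.6,"rz":0,"tx":1.5,"ty":0,"tz":1,"gripper":255}]'
python3 - <<'E'
from h import *
K,k1,_=cal("wrist");c=(K,k1,np.load("w6c.npy"))
f=lambda p,z:(plane(c,np.array(p,float)/4+[220,0],z)[:,:2]*1000).round(1)
print("pin",f([[391,155]],.08),"clip l r back",f([[158,180],[638,180],[398,425]],.066))
E
```

```text
clock: 20.4
position: [0.5047, 0.0259, 0.0568]
ee_rot: [1.0, 0.023, 0.001, -0.0]
contact_force: [-2.4, 0.3, -0.8]
gripper_width: 0.245
grip_force: 59.8
pin [[601.1  30.2]] clip l r back [[600.1  51.4]
 [602.    7.9]
 [579.4  28.7]]
```

```bash
python3 -m jog '[{"rx":0,"ry":0,"rz":0,"tx":0.3,"ty":0,"tz":0,"gripper":255},{"rx":0,"ry":0,"rz":0,"tx":0.6,"ty":0,"tz":0,"gripper":255},{"rx":0,"ry":0,"rz":0,"tx":0.9,"ty":0,"tz":0,"gripper":255},{"rx":0,"ry":0,"rz":0,"tx":1.2,"ty":0,"tz":0,"gripper":255},{"rx":0,"ry":0,"rz":0,"tx":1.5,"ty":0,"tz":0,"gripper":255},{"rx":0,"ry":0,"rz":0,"tx":1.8,"ty":0,"tz":0,"gripper":255},{"rx":0,"ry":0,"rz":0,"tx":2.1,"ty":0,"tz":0,"gripper":255},{"rx":0,"ry":0,"rz":0,"tx":2.5,"ty":0,"tz":0,"gripper":255}]'
```

```text
clock: 21.4
position: [0.505, 0.026, 0.0562]
ee_rot: [1.0, 0.023, -0.001, 0.0]
contact_force: [-7.3, 1.6, 0.7]
gripper_width: 0.245
grip_force: 59.9
```

Steep climb (5 N over 0.3 mm): the clip is home. Back off and carry the tool back to its clear spot.

```bash
python3 -m jog '[{"rx":0,"ry":0,"rz":0,"tx":-2,"ty":0,"tz":0,"gripper":255},{"rx":0,"ry":0,"rz":0,"tx":-5,"ty":0,"tz":0,"gripper":255},{"rx":0,"ry":0,"rz":0,"tx":-12,"ty":0,"tz":0,"gripper":255},{"rx":0,"ry":0,"rz":0,"tx":-24,"ty":0,"tz":-1,"gripper":255},{"rx":0,"ry":0,"rz":0,"tx":-40,"ty":0,"tz":-5,"gripper":255},{"rx":0,"ry":0,"rz":0,"tx":-58,"ty":0,"tz":-15,"gripper":255},{"rx":0,"ry":0,"rz":0,"tx":-70,"ty":0,"tz":-30,"gripper":255},{"rx":0,"ry":0,"rz":0,"tx":-75,"ty":0,"tz":-40,"gripper":255}]'
python3 - <<'E'
from h import *
go(.4245,.2485,.06,-6.3)
E
```

```text
clock: 22.4
position: [0.4318, 0.0223, 0.0976]
ee_rot: [1.0, 0.023, 0.002, 0.0]
contact_force: [0.5, -0.4, -1.1]
gripper_width: 0.244
grip_force: 59.7
t [   2.9 -226.3   37.3] r [ 0.04 -0.24  8.92]
```

```bash
python3 -m jog '[{"rx":0,"ry":-0.1,"rz":1,"tx":0,"ty":-15,"tz":0,"gripper":255},{"rx":0,"ry":-0.2,"rz":2.5,"tx":0,"ty":-55,"tz":0,"gripper":255},{"rx":0,"ry":-0.2,"rz":4,"tx":1,"ty":-100,"tz":5,"gripper":255},{"rx":0,"ry":-0.2,"rz":6,"tx":2,"ty":-145,"tz":12,"gripper":255},{"rx":0,"ry":-0.2,"rz":8,"tx":3,"ty":-190,"tz":25,"gripper":255},{"rx":0,"ry":-0.2,"rz":9,"tx":3,"ty":-218,"tz":35,"gripper":255},{"rx":0,"ry":-0.2,"rz":9,"tx":3,"ty":-226,"tz":37,"gripper":255},{"rx":0,"ry":-0.2,"rz":9,"tx":3,"ty":-226,"tz":37,"gripper":255}]'
python3 - <<'E'
from h import *
go(.4245,.2485,.0065,-6.3)
E
```

```text
clock: 23.4
position: [0.4257, 0.2478, 0.0599]
ee_rot: [0.998, -0.056, 0.0, 0.0]
contact_force: [0.6, -0.3, -1.0]
gripper_width: 0.243
grip_force: 59.7
t [-1.3 -0.5 53.4] r [ 0.03 -0.01 -0.07]
```

```bash
python3 -m jog '[{"rx":0,"ry":0,"rz":0,"tx":0,"ty":0,"tz":12,"gripper":255},{"rx":0,"ry":0,"rz":0,"tx":0,"ty":0,"tz":26,"gripper":255},{"rx":0,"ry":0,"rz":0,"tx":0,"ty":0,"tz":38,"gripper":255},{"rx":0,"ry":0,"rz":0,"tx":0,"ty":0,"tz":46,"gripper":255},{"rx":0,"ry":0,"rz":0,"tx":0,"ty":0,"tz":50,"gripper":255},{"rx":0,"ry":0,"rz":0,"tx":0,"ty":0,"tz":52,"gripper":255},{"rx":0,"ry":0,"rz":0,"tx":0,"ty":0,"tz":53.5,"gripper":255},{"rx":0,"ry":0,"rz":0,"tx":0,"ty":0,"tz":53.5,"gripper":255}]'
```

```text
clock: 24.4
position: [0.4258, 0.2486, 0.0064]
ee_rot: [0.998, -0.056, 0.0, -0.0]
contact_force: [-0.3, -0.5, -0.3]
gripper_width: 0.241
grip_force: 59.7
```

Nearly on the surface; open, then lift.

```bash
python3 -m jog '[{"rx":0,"ry":0,"rz":0,"tx":0,"ty":0,"tz":0.5,"gripper":255},{"rx":0,"ry":0,"rz":0,"tx":0,"ty":0,"tz":0.5,"gripper":120},{"rx":0,"ry":0,"rz":0,"tx":0,"ty":0,"tz":0.5,"gripper":60},{"rx":0,"ry":0,"rz":0,"tx":0,"ty":0,"tz":0.5,"gripper":0},{"rx":0,"ry":0,"rz":0,"tx":0,"ty":0,"tz":0.5,"gripper":0},{"rx":0,"ry":0,"rz":0,"tx":0,"ty":0,"tz":0.5,"gripper":0},{"rx":0,"ry":0,"rz":0,"tx":0,"ty":0,"tz":0.5,"gripper":0},{"rx":0,"ry":0,"rz":0,"tx":0,"ty":0,"tz":0.5,"gripper":0}]'
python3 -m jog '[{"rx":0,"ry":0,"rz":0,"tx":0,"ty":0,"tz":-8,"gripper":0},{"rx":0,"ry":0,"rz":0,"tx":0,"ty":0,"tz":-30,"gripper":0},{"rx":0,"ry":0,"rz":0,"tx":0,"ty":0,"tz":-60,"gripper":0},{"rx":0,"ry":0,"rz":0,"tx":0,"ty":0,"tz":-100,"gripper":0},{"rx":0,"ry":0,"rz":0,"tx":0,"ty":0,"tz":-140,"gripper":0},{"rx":0,"ry":0,"rz":0,"tx":0,"ty":0,"tz":-165,"gripper":0},{"rx":0,"ry":0,"rz":0,"tx":0,"ty":0,"tz":-180,"gripper":0},{"rx":0,"ry":0,"rz":0,"tx":0,"ty":0,"tz":-180,"gripper":0}]'
python3 - <<'E'
from h import *
_,a=shot("top","t7");_,w=shot("wrist","w7")
o=np.zeros((600,800,3),np.uint8);o[:400,:400]=cv2.resize(a[80:180,320:420],(400,400),interpolation=2);o[:400,400:]=cv2.resize(w,(400,250)).repeat(1,0)[:400].__class__ is None or cv2.copyMakeBorder(cv2.resize(w,(400,250)),0,150,0,0,0)
cv2.imwrite("pics/v7.png",o[:,:,::-1])
E
```

```text
clock: 25.4
position: [0.4256, 0.2484, 0.0057]
ee_rot: [0.998, -0.056, -0.0, -0.0]
contact_force: [0.6, -0.2, -0.1]
gripper_width: 0.998
grip_force: 0.0
clock: 26.4
position: [0.4261, 0.2488, 0.1866]
ee_rot: [0.998, -0.056, 0.001, -0.001]
contact_force: [0.7, -0.7, -1.0]
gripper_width: 0.998
grip_force: 0.0
```

View pics/v7.png

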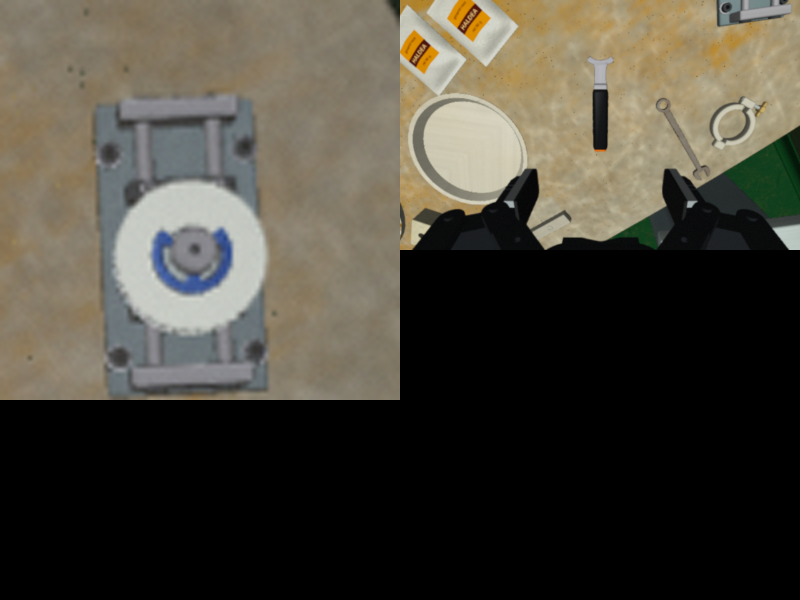

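The clip surrounds the pin at (193,253), the tool lies flat at (600,110), and the other things are where they were.

```bash
python3 -c "
from h import *
print(robot.hand_in())"
```

```text
the job is handed in; nothing more can be done
None
```

I pushed the clip until it snapped home in the pin's groove (14 N was the highest push force read), laid the fork tool flat at its original spot clear of the tensioner, and handed the job in at about 26.5 s; no verdict came back.

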